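# Push the drawn-out press plate back across the shop press bed

### The job

One of the two steel plates of the bench press has been drawn out towards you and rests on the front bed beam only. Push it back in under the ram until it lies flat across both bed beams, square to them and centred front to back like the other plate, leaving a gap of about 2 to 5 cm between the two plates. Leave the other plate and the bearing on it where they are.

Things in the scene. Friction and masses are not known exactly. Their poses are not given: they have to be found in the camera images.
- press: Blue H-frame bench shop press, fixed, facing the robot, 450 mm tall. Origin: at bench level under the ram axis; x to its back (away from the robot), y to its left, z up. The bed is two parallel beams along y with a 70 gap. Uprights, 70 deep in x, start at y = +-150. In front of the bed (x below -75), apart from the drawn-out plate, nothing stands above z = 70 between the uprights.
- front_beam (a point): Middle of the top of the front bed beam, 120 mm above the bench. The beam's flat top is 40 wide (press x = -75 to -35) and 410 long. Axes as the press.
- back_beam (a point): Middle of the top of the back bed beam, same size and height (press x = 35 to 75). Axes as the press.
- ram (a point): Centre of the underside of the ram nose, a 36 mm round steel stub 210 mm above the bench. The ram cylinder (58 diameter) is above 280 mm; the head (50 deep, centred on the ram, underside at 362 mm) joins the uprights; top of all at 490 mm.
- plate: Drawn-out press plate: loose flat steel bar 160 long (its x, pointing to the press's back), 70 wide, 11 thick, 0.75 to 1 kg, a V notch (36 wide, 12 deep) in each long side. Origin: centre of its underside; near end at x = -80. Starts level on the front beam alone, a little askew, left or right of the ram. Drawn further out it would tip off; pushed in, its far end meets the back beam in time.
- mate: The other press plate, same size, shape and axes, loose, already lying in place across both beams on the other side of the ram, overhanging each beam by about 5 mm.
- bearing: Ball bearing, 52 outer diameter, 15 high, lying loose on the back half of the mate plate. Origin: centre of its underside.
There are look-alikes about, which are no part of the job. Leave any brown or red look-alike of the plate alone.

How it is judged:
By the outcome, as a careful person would: the job done as asked, in the order asked, and still so for the second after the job is handed in, with the robot touching nothing.
It also fails if it takes over 38 s, if anything falls off the work surface, if the arm or the gripper's body presses on something with over 40 N, if the wrist force passes 120 N, or if a joint passes its speed limit or range.

### The arm

A 7-joint arm with a two-finger parallel gripper is mounted at the origin on the work surface. World frame = base frame: x ahead of the robot, y to its left, z up, the work surface at z = 0. Lengths are in m, angles in rad, forces in N, time in s.
With the tool pointing down it reaches from about 0.4 to 0.85 m from the base axis. Payload 10.4 kg.
Tool frame: the origin (TCP) lies at the very end of the fingers, on their centre line; the grasp point (between the pads) lies 19 mm behind it (manip.grip_point_offset is the distance from the TCP to the grasp point, in m); z points along the fingers, y is the line along which they close (so a half turn about z gives the same grasp; the last joint's range is limited). The gripper opens to 85 mm and grips with 20 to 120 N. Pads are 22 mm wide; open, the fingers measure 114 mm over their backs; the gripper's body (76 mm by 85 mm) begins 54 mm behind the grasp point. The pads swing forward as they close: fully open they stand 13 mm farther back than shut.
Start: joints at [-1.333, 0.332, -0.065, 1.46, 0.022, 1.35, -0.088], TCP at [0.161, 0.604, 0.231] pointing down, gripper open.
Joint ranges: [-2.6, 2.6], [-0.5, 2.12], [-1.47, 1.34], [0.16, 2.42], [-1.27, 4.41], [0.06, 2.06], [-2.6, 2.6]. Speed limits (rad/s): [2.22, 2.22, 2.79, 2.79, 3.14, 3.14, 3.14].

### API

Orientations are given as a unit quaternion [x, y, z, w].
In Python, from workcell import manip gives the robot as it stands. The module is installed in compiled form; this text tells all that it offers.
- The arm moves only by the tool step_arm, never from a script. Its argument "moves" is a list of rows, each a list of 7 numbers: the closure, from 0 (fully open) to 1 (shut), then the shift along the world's x, y, z in mm, then the turn, a rotation vector about the world's x, y, z in rad. In form: [[grip, tx, ty, tz, ax, ay, az], ...]. A call has 1 to 10 rows; each row is the pose to reach, as a shift and turn from the pose commanded when the call began; what a row does not reach only later rows make up. A row lasts 1/10 s, in which the tool goes at most 50 mm and 8.59 degrees, less where a joint would pass 70% of its speed; a pose out of reach is approached as far as the arm can. A call with a gripper value outside its range is refused whole. The fingers move at their own pace and stop on an object; "grip_force" is the grip in N (left out, the last holds). Time passes only in rows, so rows that repeat a pose let the fingers close. It gives the time, the measured TCP pose, the force, the opening and the grip force at its end, in the units of the state.
- manip.get_obs(): the state, without advancing time (a new reading comes with each control period).
- manip.camera(name): name is "scene" or "top" or "wrist"; returns a dict with "image" (384x512x3 uint8, blue, green, red), "K" (3x3 intrinsics, pixels), "dist_coeffs" ([k1, k2, p1, p2, k3] as OpenCV has them; the pictures are not rectified), "rvec" (rotation vector, rad) and "tvec" (3), from world to camera coordinates, as OpenCV has them; the wrist camera has in their place "mount" (4x4, takes a point from camera to tool coordinates, whose origin is the TCP and whose axes are the flange's). Camera axes: x right, y down, z forward; pixel columns grow to the right and rows downward; lengths in m; the calibration is good to about 2 mm. A picture is of the moment at which its call begins: read the wrist's pose just before it. There is no depth.
- manip.hand_in(): hands the job in; it is judged then, once.
The state is a dict: "clock": time; "joint_pos": joint angles; "joint_velocities": joint speeds; "tau": joint torques, N m; "position": TCP position; "ee_rot": TCP orientation; "ft_force": force on the tool from outside, world axes, zero at the start; "torque": the same for the moment, N m; "grip_width": opening from 0.0 (shut) to 1.0 (fully open); "grasp_force": force on a finger pad.
Only numpy, scipy, OpenCV 4.12 (cv2) and the standard library are available. Lean on these libraries where they do the work, as an engineer would, in place of code of your own. Each camera call takes 0.05 s, during which the arm holds its last target. There are 200 camera calls.

## Working session

There is one attempt and no reset: what is moved stays moved. The work goes in short steps, Python scripts to look and compute and a tool call to move; the robot and the scene stay as the last step left them, time stands still between calls to the robot, and variables do not carry over. Pictures are saved under pics/ and viewed, at most 10 in all, crops included, and the job is handed in when it is done.

Besides the shell and the picture viewer there is one more tool, called after "Call:" in YAML: its name, and indented under it one key for each argument. step_arm: Moves the arm, as the interface text tells. Its arguments: {"type":"object","properties":{"moves":{"type":"array","items":{"type":"array","items":{"type":"number"}}},"grip_force":{"type":"number"}},"required":["moves"]}

```bash
mkdir -p pics; cat > h.py <<'E'
import numpy as np, cv2
from workcell import manip
from scipy.spatial.transform import Rotation as R
def snap(n,f=None):
    c=manip.camera(n)
    if f: cv2.imwrite('pics/'+f,c['image'])
    return c
def ext(c):
    if 'rvec' in c: return cv2.Rodrigues(np.array(c['rvec'],float))[0],np.array(c['tvec'],float).ravel()
    o=c['obs'];T=np.eye(4);T[:3,:3]=R.from_quat(o['ee_rot']).as_matrix();T[:3,3]=o['position']
    M=np.linalg.inv(T@np.array(c['mount']));return M[:3,:3],M[:3,3]
def cast(c,px,z):
    Rm,t=ext(c);p=cv2.undistortPoints(np.array(px,float).reshape(-1,1,2),np.array(c['K']),np.array(c['dist_coeffs'])).reshape(-1,2)
    d=np.c_[p,np.ones(len(p))]@Rm;o=-Rm.T@t
    return o+d*((z-o[2])/d[:,2])[:,None]
def proj(c,P):
    Rm,t=ext(c);return cv2.projectPoints(np.array(P,float).reshape(-1,1,3),cv2.Rodrigues(Rm)[0],t,np.array(c['K']),np.array(c['dist_coeffs']))[0].reshape(-1,2)
E
python3 - <<'E'
from h import *
a=snap('scene')['image'];b=snap('top')['image']
cv2.imwrite('pics/a.png',cv2.resize(np.vstack([a,b]),None,fx=.78,fy=.78))
cv2.imwrite('pics/scene.png',a);cv2.imwrite('pics/top.png',b)
o=manip.get_obs();print(o)
E
```

```text
{'clock': 0.1, 'joint_pos': array([-1.33257363,  0.33281078, -0.06471011,  1.46081523,  0.0215997 ,
        1.34991051, -0.0885008 ]), 'joint_velocities': array([ 3.56029586e-04, -2.44544302e-03, -1.23253093e-03, -2.53856970e-03,
        6.01073669e-04,  9.89851443e-05, -6.38688785e-04]), 'tau': array([ 1.62274235e-03, -6.26747632e+01,  4.94099397e-02, -3.92425525e+01,
        1.62354915e-02,  7.05524697e-03, -3.68794019e-05]), 'position': array([0.16108559, 0.60355188, 0.23061431]), 'ee_rot': array([ 1.30028591e-01,  9.91510048e-01, -6.21747482e-04, -5.54693695e-05]), 'ft_force': array([-0.57439141,  0.65263336,  0.52885807]), 'torque': array([ 0.0122372 , -0.01927308,  0.03307928]), 'grasp_force': 0.0, 'grip_width': 1.0003001937475435}
```

View pics/a.png

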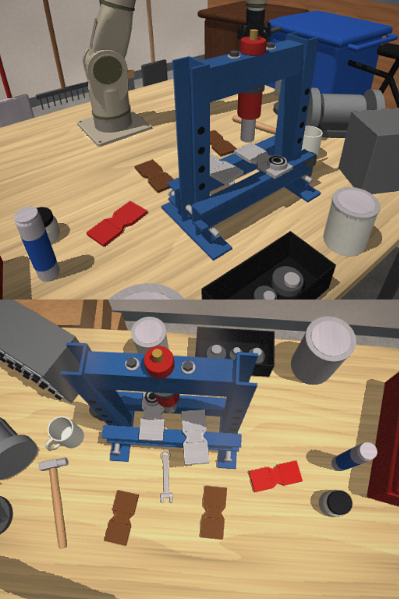

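The press stands mid-picture. In the top half-view, the grey notched plate at about (195,440) overhangs the front beam, and the mate with the bearing is at about (152,425). The brown plates at (122,517) and (213,512) and the red one at (275,476) are look-alikes. The grey one on the beam fits the description. I'll confirm it in a crop.

```bash
python3 - <<'E'
import cv2
b=cv2.imread('pics/top.png')[60:220,80:340]
cv2.imwrite('pics/crop.png',cv2.resize(b,None,fx=3,fy=3,interpolation=cv2.INTER_CUBIC))
b=cv2.imread('pics/scene.png')[130:310,200:430]
cv2.imwrite('pics/crop2.png',cv2.resize(b,None,fx=3.2,fy=3.2,interpolation=cv2.INTER_CUBIC))
E
```

```text
(no output)
```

View pics/crop.png

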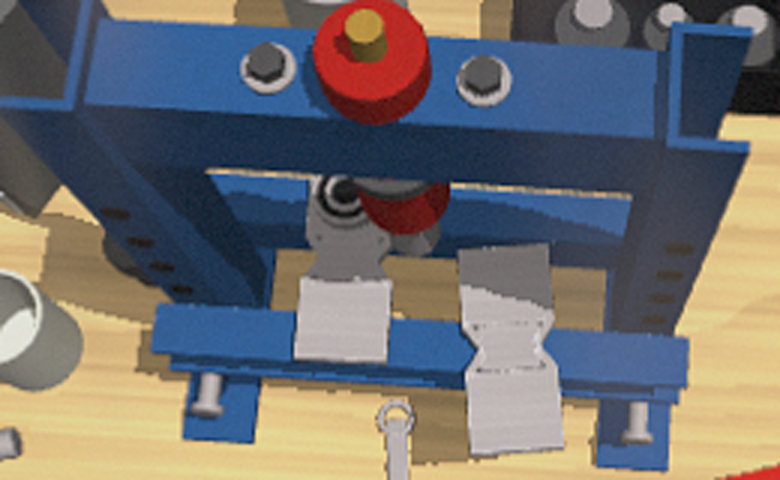

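View pics/crop2.png

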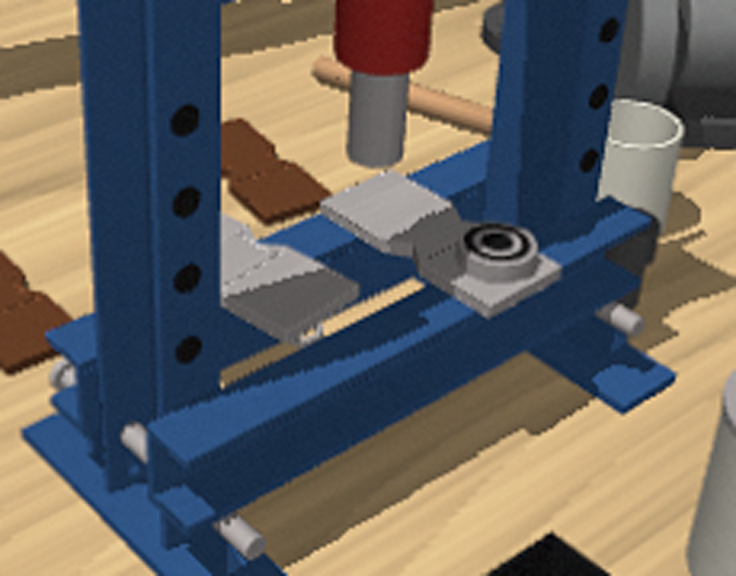

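The crop confirms it. The grey notched plate at crop (510,350) rests on the front beam only. The mate, at crop (345,320), spans both beams with the bearing on its back half.

```bash
python3 - <<'E'
from h import *
c=snap('top')
f=lambda L,z:cast(c,np.array(L)/3+[80,60]-0.33,z)[:,:2]
np.set_printoptions(precision=4,suppress=True)
P=f([(459,250),(551,245),(562,445),(471,452)],.131);print('plate FL FR NR NL',P,P.mean(0))
for a,b in((0,1),(1,2),(2,3),(3,0)):print(np.linalg.norm(P[a]-P[b]),np.degrees(np.arctan2(*(P[b]-P[a])[::-1])))
print('notch apex L,R far/near',f([(483,345),(540,342)],.131))
M=f([(295,357),(387,361),(310,178),(391,281),(302,280)],.131);print('mate NL NR FL r l',M)
B=f([(158,306),(688,340),(686,386),(153,350)],.12);print('beam',B)
v=B[1]-B[0];print(np.degrees(np.arctan2(*v[::-1])),np.linalg.norm(v)); v=B[2]-B[3];print(np.degrees(np.arctan2(*v[::-1])))
v=M[1]-M[0];print('mate edge',np.degrees(np.arctan2(*v[::-1])))
Rm,t=ext(c);print(-Rm.T@t)
E
```

```text
plate FL FR NR NL [[ 0.6818  0.0738]
 [ 0.6903  0.0037]
 [ 0.5352 -0.0134]
 [ 0.5257  0.053 ]] [0.6082 0.0293]
0.07057955106549732 -83.06788193322922
0.15608071270965165 -173.68912069420406
0.06714316121977348 98.11411986565328
0.15746640936389977 7.571936027410314
notch apex L,R far/near [[0.6076 0.05  ]
 [0.6127 0.0075]]
mate NL NR FL r l [[0.5894 0.1902]
 [0.5907 0.1209]
 [0.7338 0.1942]
 [0.6536 0.1235]
 [0.6502 0.1914]]
beam [[ 0.626   0.3025]
 [ 0.6246 -0.1049]
 [ 0.5884 -0.1045]
 [ 0.5909  0.3016]]
-90.20015599186875 0.40740551925018803
-90.34856940022952
mate edge -88.94526045510806
[0.365  0.0041 1.0094]
```

The plate's near-end centre is at about (0.529, 0.019) and its yaw is about +7°. I'll bring the open gripper over the near end, with the fingers straddling the 70 mm width.

Call:
step_arm:
  moves:
    - [0, 40, -62, 0, 0, 0, 0.04]
    - [0, 75, -116, 0, 0, 0, 0.08]
    - [0, 105, -165, 0, 0, 0, 0.12]
    - [0, 130, -205, 0, 0, 0, 0.16]
    - [0, 157, -247, 0, 0, 0, 0.2]
    - [0, 184, -289, 0, 0, 0, 0.24]
    - [0, 211, -331, 0, 0, 0, 0.28]
    - [0, 238, -373, 0, 0, 0, 0.32]
    - [0, 265, -415, 0, 0, 0, 0.36]
    - [0, 290, -455, 0, 0, 0, 0.386]

```text
clock: 1.15
position: [0.4306, 0.1804, 0.2314]
ee_rot: [-0.063, 0.998, 0.0, 0.0]
ft_force: [1.2, 0.7, 0.3]
grip_width: 0.999
grasp_force: 0.0
```

Call:
step_arm:
  moves:
    - [0, 26, -38, -5, 0, 0, 0]
    - [0, 52, -76, -15, 0, 0, 0]
    - [0, 75, -110, -25, 0, 0, 0]
    - [0, 87, -129, -31, 0, 0, 0]
    - [0, 87, -129, -31, 0, 0, 0]
    - [0, 87, -129, -31, 0, 0, 0]

```text
clock: 1.75
position: [0.5167, 0.0534, 0.2001]
ee_rot: [-0.062, 0.998, -0.0, -0.0]
ft_force: [-0.0, 0.9, 0.6]
grip_width: 1.001
grasp_force: 0.0
```

```bash
python3 - <<'E'
from h import *
o=manip.get_obs();c=snap('wrist','w1.png');print(o['position'],o['ee_rot'],o['joint_pos'])
s=snap('scene')['image']
b=cv2.resize(s[130:310,200:430],None,fx=2.1,fy=2.1)
w=c['image'];cv2.imwrite('pics/w1v.png',np.vstack([cv2.resize(w,(483,362)),b[:, :483]][:1]))
E
```

```text
[0.51671459 0.0534059  0.20005054] [-6.22120850e-02  9.98062854e-01 -8.08194981e-06 -4.42301464e-04] [-0.63279602  0.11713276  0.47893776  1.80380542 -0.05714137  1.23512465
  1.55752458]
```

View pics/w1.png

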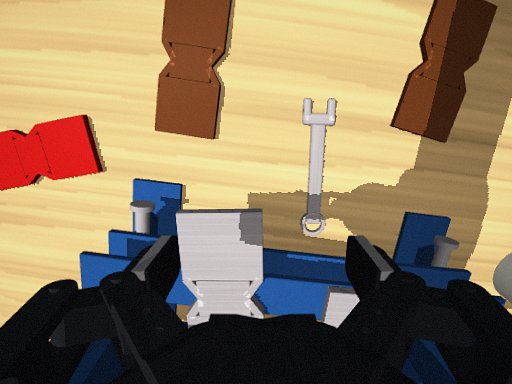

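The wrist view shows the plate's near end from (177,211) to (263,209), with the finger pads at (155,262) and (368,265). The mate's corner is at (340,290). I'll cast those points.

```bash
python3 - <<'E'
from h import *
np.set_printoptions(precision=4,suppress=True)
o=manip.get_obs();c=snap('wrist');c['obs']=o;w=c['image']
P=cast(c,[(178,213),(263,210),(180,275),(263,270),(328,289),(358,291)],.131);print(P[:,:2])
for a,b in((0,1),(2,0),(3,1)):print(np.linalg.norm(P[a,:2]-P[b,:2]),np.degrees(np.arctan2(*(P[b]-P[a])[1::-1])))
h=cv2.cvtColor(w,cv2.COLOR_BGR2HSV)
for r in(225,235,250,265,275):
  print(r,[(x,tuple(int(v) for v in h[r,x])) for x in list(range(174,186,2))+list(range(258,270,2))])
E
```

```text
[[ 0.533  -0.0114]
 [ 0.5217  0.0562]
 [ 0.5895 -0.0072]
 [ 0.5751  0.0632]
 [ 0.5868  0.1221]
 [ 0.5857  0.149 ]]
0.06856980789425424 99.53570615259626
0.05664466054571633 -175.7499340380323
0.05391752073371812 -172.6072588040411
225 [(174, (108, 239, 81)), (176, (0, 8, 212)), (178, (159, 9, 201)), (180, (171, 9, 204)), (182, (11, 10, 204)), (184, (176, 10, 204)), (258, (143, 9, 109)), (260, (13, 32, 97)), (262, (19, 119, 143)), (264, (19, 120, 144)), (266, (17, 118, 147)), (268, (18, 121, 145))]
235 [(174, (107, 190, 55)), (176, (160, 4, 180)), (178, (173, 10, 209)), (180, (175, 7, 210)), (182, (173, 10, 209)), (184, (173, 5, 208)), (258, (160, 6, 118)), (260, (18, 24, 105)), (262, (17, 119, 156)), (264, (19, 122, 155)), (266, (18, 120, 153)), (268, (18, 125, 153))]
250 [(174, (0, 55, 14)), (176, (15, 102, 10)), (178, (160, 9, 81)), (180, (167, 8, 213)), (182, (174, 6, 208)), (184, (168, 6, 207)), (258, (5, 7, 208)), (260, (0, 7, 179)), (262, (109, 206, 62)), (264, (109, 200, 60)), (266, (109, 199, 59)), (268, (108, 198, 54))]
265 [(174, (90, 51, 10)), (176, (36, 159, 8)), (178, (0, 0, 0)), (180, (170, 9, 173)), (182, (175, 8, 203)), (184, (165, 5, 201)), (258, (174, 6, 202)), (260, (171, 9, 192)), (262, (107, 211, 86)), (264, (107, 191, 91)), (266, (109, 188, 92)), (268, (109, 190, 90))]
275 [(174, (20, 77, 10)), (176, (8, 128, 8)), (178, (108, 200, 112)), (180, (110, 86, 177)), (182, (176, 9, 207)), (184, (169, 10, 205)), (258, (176, 9, 208)), (260, (173, 10, 197)), (262, (107, 185, 51)), (264, (106, 250, 51)), (266, (108, 179, 57)), (268, (108, 181, 62))]
```

Call:
step_arm:
  moves:
    - [0, 19, -30, 0, 0, 0, 0]
    - [0, 19, -30, 0, 0, 0, 0]
    - [0, 19, -30, -40, 0, 0, 0]
    - [0, 19, -30, -65, 0, 0, 0]
    - [0, 19, -30, -85, 0, 0, 0]
    - [0, 19, -30, -85, 0, 0, 0]
    - [0, 19, -30, -85, 0, 0, 0]

```text
clock: 2.6
position: [0.536, 0.024, 0.116]
ee_rot: [-0.063, 0.998, 0.0, 0.0]
ft_force: [-0.5, 0.6, 0.1]
grip_width: 0.998
grasp_force: 0.0
```

```bash
python3 - <<'E'
from h import *
o=manip.get_obs();w=snap('wrist')['image'];s=snap('scene')['image'];t=snap('top')['image']
f=lambda i,a,b,c,d:cv2.resize(i[a:b,c:d],(400,300),interpolation=cv2.INTER_CUBIC)
cv2.imwrite('pics/g1.png',np.vstack([np.hstack([cv2.resize(w,(400,300)),f(s,170,260,230,350)]),np.hstack([f(t,100,250,120,320),f(s,130,310,180,420)])]))
E
```

```text
(no output)
```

View pics/g1.png

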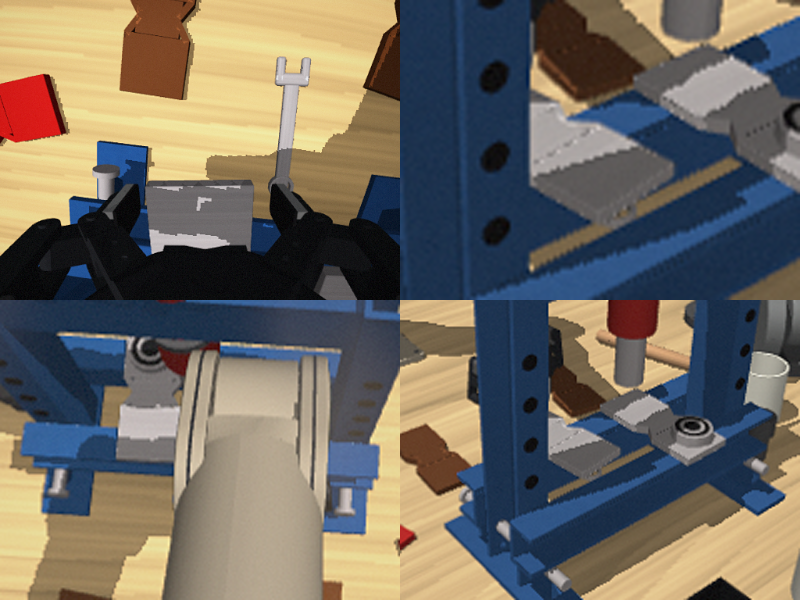

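The fingers straddle the near end. In the wrist pane the plate spans columns 147–253, a little nearer the left finger. I'll shift 3 mm and close gently.

Call:
step_arm:
  moves:
    - [0, 0, -3, 0, 0, 0, 0]
    - [0.1, 0, -3, 0, 0, 0, 0]
    - [0.15, 0, -3, 0, 0, 0, 0]
    - [0.2, 0, -3, 0, 0, 0, 0]
    - [0.25, 0, -3, 0, 0, 0, 0]
    - [0.3, 0, -3, 0, 0, 0, 0]
    - [0.3, 0, -3, 0, 0, 0, 0]
  grip_force: 30

```text
clock: 3.45
position: [0.536, 0.0203, 0.1155]
ee_rot: [-0.063, 0.998, 0.0, 0.0]
ft_force: [-1.7, -0.1, 5.1]
grip_width: 0.807
grasp_force: 32.9
```

The plate is held. Upright, the wrist would come close to the press head at the end of the push, so I'll reopen, lean the tool back about 17°, and regrip.

Call:
step_arm:
  moves:
    - [0.1, 0, 0, 0, 0, 0, 0]
    - [0, 0, 0, 0, 0, 0, 0]
    - [0, 1, 0, 0, 0.012, -0.1, 0]
    - [0, 2, 0, 0, 0.024, -0.2, 0]
    - [0, 3, 0, 0, 0.036, -0.3, 0]
    - [0, 3, 0, 0, 0.036, -0.3, 0]
    - [0.15, 3, 0, 0, 0.036, -0.3, 0]
    - [0.25, 3, 0, 0, 0.036, -0.3, 0]
    - [0.3, 3, 0, 0, 0.036, -0.3, 0]
    - [0.3, 3, 0, 0, 0.036, -0.3, 0]
  grip_force: 40

```text
clock: 4.45
position: [0.5395, 0.0206, 0.1156]
ee_rot: [-0.062, 0.987, 0.008, 0.149]
ft_force: [-6.4, 0.7, 5.9]
grip_width: 0.801
grasp_force: 48.4
```

Call:
step_arm:
  moves:
    - [0.3, 4, 2, 0, 0, 0, -0.01]
    - [0.3, 9, 5, 0, 0, 0, -0.025]
    - [0.3, 14, 8, 0, 0, 0, -0.04]
    - [0.3, 19, 11, 0, 0, 0, -0.055]
    - [0.3, 24, 14, 0, 0, 0, -0.07]
    - [0.3, 29, 17, 0, 0, 0, -0.085]
    - [0.3, 34, 20, 0, 0, 0, -0.1]
    - [0.3, 38, 23, 0, 0, 0, -0.115]
    - [0.3, 41, 26, 0, 0, 0, -0.125]
    - [0.3, 41, 28, 0, 0, 0, -0.13]

```text
clock: 5.45
position: [0.5819, 0.0467, 0.1164]
ee_rot: [0.004, 0.989, -0.002, 0.151]
ft_force: [-1.7, -9.3, 8.1]
grip_width: 0.799
grasp_force: 48.2
```

```bash
python3 - <<'E'
from h import *
o=manip.get_obs();print(o['position'],o['joint_pos']);w=snap('wrist')['image'];s=snap('scene')['image'];t=snap('top')['image']
f=lambda i,a,b,c,d:cv2.resize(i[a:b,c:d],(400,300),interpolation=cv2.INTER_CUBIC)
cv2.imwrite('pics/g2.png',np.vstack([np.hstack([cv2.resize(w,(400,300)),f(s,170,260,230,350)]),np.hstack([f(t,40,190,120,320),f(s,0,300,150,450)])]))
E
```

```text
[0.58190743 0.04668541 0.1164085 ] [-0.65366413  0.14156957  0.49309337  2.00654613 -0.01448597  0.71270074
  1.39798809]
```

View pics/g2.png

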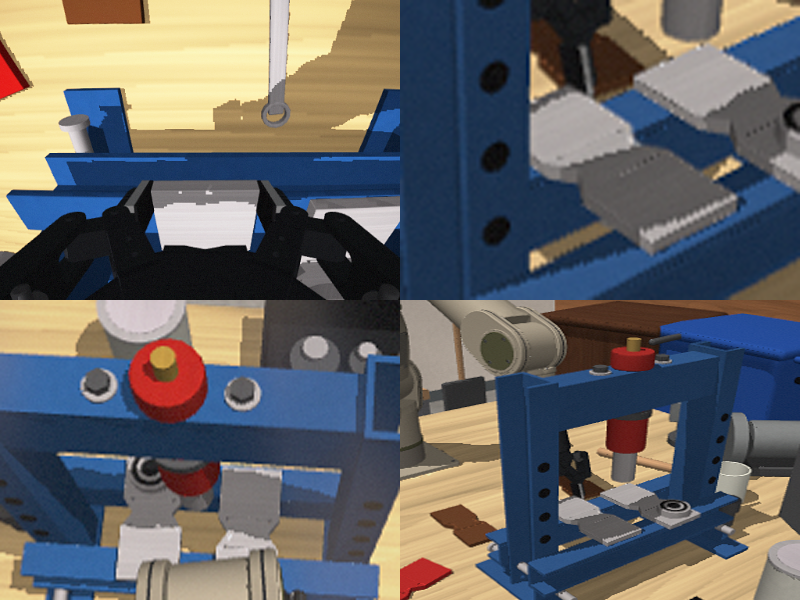

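The plate now reaches the back beam and the grip is holding. In the wrist pane its near edge is at about row 190 and the mate's near edge is at about (320–395, 208). I'll measure one against the other.

```bash
python3 - <<'E'
from h import *
np.set_printoptions(precision=4,suppress=True)
o=manip.get_obs();c=snap('wrist');c['obs']=o;w=c['image']
cv2.imwrite('pics/w3.png',cv2.resize(w[200:340,150:512],None,fx=2.2,fy=2.2,interpolation=cv2.INTER_CUBIC))
g=cv2.GaussianBlur(cv2.cvtColor(w,cv2.COLOR_BGR2HSV),(3,3),0)
for x in(215,240,290,310,420,450,480): print(x,[(r,int(g[r,x,1]),int(g[r,x,2])) for r in range(224,276,3)])
E
```

```text
215 [(224, 189, 100), (227, 196, 98), (230, 146, 95), (233, 12, 104), (236, 12, 104), (239, 9, 103), (242, 11, 101), (245, 10, 129), (248, 11, 125), (251, 10, 125), (254, 8, 124), (257, 10, 124), (260, 10, 124), (263, 8, 135), (266, 6, 228), (269, 8, 224), (272, 5, 227), (275, 6, 227)]
240 [(224, 197, 96), (227, 193, 97), (230, 143, 101), (233, 13, 104), (236, 11, 104), (239, 10, 102), (242, 13, 102), (245, 11, 131), (248, 12, 127), (251, 11, 125), (254, 8, 122), (257, 9, 121), (260, 8, 212), (263, 7, 226), (266, 8, 226), (269, 9, 224), (272, 6, 228), (275, 6, 227)]
290 [(224, 192, 102), (227, 188, 103), (230, 121, 97), (233, 9, 104), (236, 10, 103), (239, 11, 102), (242, 10, 106), (245, 8, 131), (248, 9, 129), (251, 7, 126), (254, 10, 122), (257, 7, 167), (260, 8, 226), (263, 8, 225), (266, 7, 224), (269, 7, 224), (272, 6, 230), (275, 6, 230)]
310 [(224, 191, 100), (227, 190, 101), (230, 99, 90), (233, 10, 103), (236, 12, 104), (239, 11, 103), (242, 9, 108), (245, 9, 128), (248, 8, 129), (251, 9, 125), (254, 9, 121), (257, 11, 136), (260, 7, 226), (263, 6, 224), (266, 7, 224), (269,
[... 215 characters left out ...]
 75, 107), (257, 8, 105), (260, 11, 100), (263, 9, 99), (266, 11, 113), (269, 8, 219), (272, 82, 40), (275, 60, 20)]
450 [(224, 195, 101), (227, 194, 100), (230, 192, 102), (233, 190, 103), (236, 192, 90), (239, 193, 83), (242, 189, 79), (245, 194, 84), (248, 187, 90), (251, 196, 157), (254, 31, 105), (257, 10, 109), (260, 11, 110), (263, 12, 108), (266, 9, 156), (269, 8, 218), (272, 8, 219), (275, 8, 216)]
480 [(224, 192, 100), (227, 197, 101), (230, 195, 103), (233, 194, 102), (236, 187, 84), (239, 195, 82), (242, 187, 77), (245, 196, 87), (248, 192, 94), (251, 150, 122), (254, 9, 99), (257, 8, 98), (260, 11, 108), (263, 12, 108), (266, 8, 203), (269, 7, 218), (272, 9, 214), (275, 7, 212)]
```

View pics/w3.png

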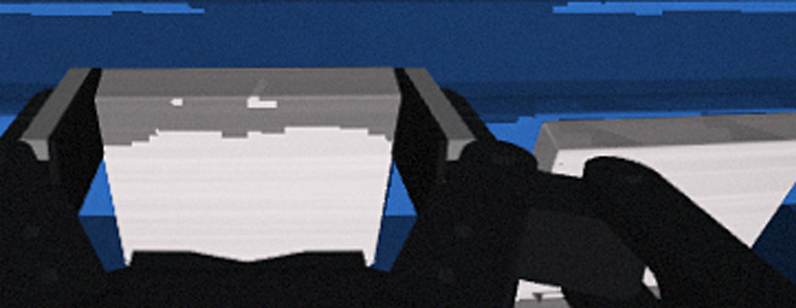

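```bash
python3 - <<'E'
from h import *
np.set_printoptions(precision=4,suppress=True)
o=manip.get_obs();c=snap('wrist');c['obs']=o
print('plate near',cast(c,[(194,243.5),(215,243.5),(310,242.8),(331,243)],.131)[:,:2])
print('plate near low',cast(c,[(182,231),(310,230.5)],.12)[:,:2])
print('mate near',cast(c,[(401,269),(420,267.5),(450,265.8),(480,264.5)],.131)[:,:2])
print('mate near low',cast(c,[(450,253.5),(480,251.5)],.12)[:,:2])
print('beam edge',cast(c,[(420,250),(450,249.5),(480,249.5)],.12)[:,:2])
print('plate sides',cast(c,[(200,278),(326,274)],.131)[:,:2])
E
```

```text
plate near [[0.5709 0.0138]
 [0.5709 0.0242]
 [0.5706 0.0709]
 [0.5708 0.0813]]
plate near low [[0.5722 0.0049]
 [0.572  0.0725]]
mate near [[0.5901 0.1216]
 [0.5892 0.1319]
 [0.5884 0.1485]
 [0.5881 0.1658]]
mate near low [[0.5902 0.1554]
 [0.5892 0.1735]]
beam edge [[0.587  0.1364]
 [0.5871 0.1542]
 [0.5876 0.1728]]
plate sides [[0.5961 0.0135]
 [0.5931 0.0815]]
```

```bash
python3 - <<'E'
from h import *
np.set_printoptions(precision=4,suppress=True)
o=manip.get_obs();c=snap('wrist');c['obs']=o
print('beam1 rear',cast(c,[(188,297),(336,297),(509,293)],.12)[:,:2])
s=snap('scene')
f=lambda L,z:cast(s,np.array(L)/3.2+[200,130]-.34,z)[:,:2]
print('mate far top',f([(488,303),(560,268)],.131),'low',f([(488,315)],.12))
print('back beam rear edge',f([(158,425),(300,367),(420,316),(600,238),(652,216)],.12))
t=snap('top')
g=cv2.cvtColor(t['image'],cv2.COLOR_BGR2HSV)
for y in(.23,.2,.16,.14): # column profile along x at mate/beam
  P=[(x,y,.12 if y>.195 else .131) for x in np.arange(.570,.640,.004)]
  q=np.round(proj(t,P)).astype(int);print(y,[(round(p[0]*1000),int(g[v,u,1]),int(g[v,u,2])) for p,(u,v) in zip(P,q)])
E
```

```text
beam1 rear [[ 0.6271 -0.0004]
 [ 0.6273  0.0941]
 [ 0.6287  0.2127]]
mate far top [[0.7461 0.1264]
 [0.7484 0.1923]] low [[0.7453 0.1288]]
back beam rear edge [[ 0.7022 -0.0998]
 [ 0.7117 -0.0002]
 [ 0.7193  0.0938]
 [ 0.7317  0.2554]
 [ 0.7362  0.3069]]
0.23 [(570, 165, 93), (574, 170, 93), (578, 167, 128), (582, 176, 151), (586, 153, 90), (590, 172, 117), (594, 163, 166), (598, 178, 158), (602, 169, 161), (606, 167, 163), (610, 166, 161), (614, 170, 159), (618, 167, 157), (622, 169, 160), (626, 167, 166), (630, 164, 95), (634, 167, 87), (638, 156, 90)]
0.2 [(570, 107, 141), (574, 82, 122), (578, 174, 132), (582, 174, 107), (586, 156, 93), (590, 169, 174), (594, 174, 161), (598, 171, 164), (602, 169, 166), (606, 172, 165), (610, 168, 168), (614, 171, 164), (618, 168, 164), (622, 166, 164), (626, 163, 153), (630, 9, 118), (634, 105, 150), (638, 106, 149)]
0.16 [(570, 53, 179), (574, 54, 178), (578, 57, 179), (582, 54, 179), (586, 52, 175), (590, 51, 170), (594, 55, 166), (598, 52, 157), (602, 48, 144), (606, 58, 123), (610, 40, 128), (614, 11, 206), (618, 11, 204), (622, 14, 205), (626, 11, 200), (630, 11, 204), (634, 9, 196), (638, 14, 202)]
0.14 [(570, 55, 180), (574, 53, 189), (578, 51, 191), (582, 52, 190), (586, 52, 190), (590, 51, 189), (594, 50, 179), (598, 52, 171), (602, 55, 168), (606, 55, 159), (610, 55, 129), (614, 41, 131), (618, 15, 208), (622, 15, 205), (626, 13, 199), (630, 14, 201), (634, 15, 202), (638, 14, 200)]
```

The plate's near edge is at x≈0.571, it is square, and the gap is about 39 mm. I'll go 15 mm further in and 3 mm towards the mate, slowly, watching the force.

Call:
step_arm:
  moves:
    - [0.3, 2, 1, 0, 0, 0, 0]
    - [0.3, 4, 2, 0, 0, 0, 0]
    - [0.3, 6, 3, 0, 0, 0, 0]
    - [0.3, 8, 3, 0, 0, 0, 0]

```text
clock: 6.25
position: [0.5889, 0.0506, 0.1163]
ee_rot: [0.003, 0.989, -0.002, 0.15]
ft_force: [-14.2, -2.6, 17.2]
grip_width: 0.8
grasp_force: 49.7
```

Call:
step_arm:
  moves:
    - [0.1, 0, 0, 0, 0, 0, 0]
    - [0, 0, 0, 0, 0, 0, 0]
    - [0, -3, 0, 3, 0, 0, 0]
    - [0, -3, 0, 3, 0, 0, 0]
    - [0.15, -3, 0, 3, 0, 0, 0]
    - [0.25, -3, 0, 3, 0, 0, 0]
    - [0.3, -3, 0, 3, 0, 0, 0]
    - [0.3, -3, 0, 3, 0, 0, 0]

```text
clock: 7.05
position: [0.585, 0.0514, 0.1189]
ee_rot: [0.002, 0.989, -0.001, 0.15]
ft_force: [-7.0, -1.3, 9.4]
grip_width: 0.796
grasp_force: 41.9
```

Call:
step_arm:
  moves:
    - [0.3, 2, 0, 0, 0, 0, 0]
    - [0.3, 4, 0, 0, 0, 0, 0]
    - [0.3, 6, 0, 0, 0, 0, 0]
    - [0.3, 8, 0, 0, 0, 0, 0]
    - [0.3, 8, 0, 0, 0, 0, 0]

```text
clock: 7.55
position: [0.5927, 0.0516, 0.1189]
ee_rot: [0.002, 0.989, -0.001, 0.15]
ft_force: [-8.5, 0.2, 11.8]
grip_width: 0.799
grasp_force: 42.3
```

```bash
python3 - <<'E'
from h import *
o=manip.get_obs();c=snap('wrist');w=c['image']
cv2.imwrite('pics/w4.png',cv2.resize(w[200:340,150:512],None,fx=2.2,fy=2.2,interpolation=cv2.INTER_CUBIC))
g=cv2.GaussianBlur(cv2.cvtColor(w,cv2.COLOR_BGR2HSV),(3,3),0)
for x in(215,240,290,310,420,450): print(x,[(r,int(g[r,x,1]),int(g[r,x,2])) for r in range(224,276,3)])
E
```

```text
215 [(224, 191, 94), (227, 195, 77), (230, 195, 84), (233, 127, 91), (236, 13, 103), (239, 9, 101), (242, 12, 103), (245, 11, 102), (248, 9, 127), (251, 9, 125), (254, 8, 123), (257, 7, 122), (260, 9, 122), (263, 8, 214), (266, 8, 227), (269, 7, 222), (272, 8, 223), (275, 6, 228)]
240 [(224, 197, 94), (227, 186, 78), (230, 192, 82), (233, 138, 94), (236, 11, 107), (239, 10, 103), (242, 9, 103), (245, 11, 104), (248, 9, 127), (251, 11, 126), (254, 8, 162), (257, 8, 221), (260, 7, 226), (263, 8, 225), (266, 8, 224), (269, 9, 224), (272, 8, 224), (275, 7, 229)]
290 [(224, 187, 97), (227, 188, 79), (230, 191, 82), (233, 119, 87), (236, 10, 105), (239, 9, 103), (242, 11, 103), (245, 13, 108), (248, 12, 130), (251, 10, 130), (254, 10, 139), (257, 7, 222), (260, 7, 225), (263, 8, 225), (266, 8, 226), (269, 6, 223), (272, 7, 225), (275, 6, 229)]
310 [(224, 192, 96), (227, 189, 79), (230, 183, 84), (233, 112, 88), (236, 10, 105), (239, 8, 103), (242, 11, 102), (245, 11, 108), (248, 10, 129), (251, 9, 128), (254, 11, 123), (257, 7, 212), (260, 7, 226), (263, 8, 224), (266, 8, 225), (269, 8, 222), (272, 8, 227), (275, 5, 229)]
420 [(224, 191, 92), (227, 189, 75), (230, 190, 80), (233, 191, 88), (236, 160, 103), (239, 9, 101), (242, 11, 101), (245, 13, 99), (248, 9, 97), (251, 9, 124), (254, 9, 120), (257, 9, 177), (260, 8, 219), (263, 8, 222), (266, 7, 219), (269, 8, 227), (272, 55, 22), (275, 29, 18)]
450 [(224, 199, 88), (227, 187, 76), (230, 197, 80), (233, 186, 92), (236, 73, 90), (239, 11, 100), (242, 10, 97), (245, 12, 98), (248, 8, 122), (251, 8, 218), (254, 9, 223), (257, 8, 216), (260, 8, 216), (263, 7, 219), (266, 8, 219), (269, 8, 218), (272, 8, 216), (275, 9, 225)]
```

View pics/w4.png

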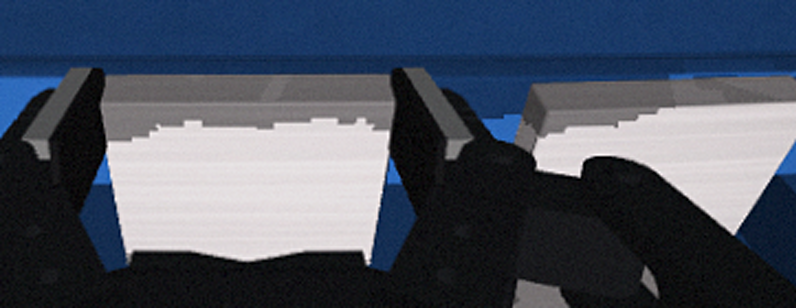

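The plate's near edge is now nearly level with the mate's: view row 101, against 113 to 102 for the slightly turned mate. I'll cast both.

```bash
python3 - <<'E'
from h import *
np.set_printoptions(precision=4,suppress=True)
o=manip.get_obs();c=snap('wrist');c['obs']=o
V=lambda L,z:cast(c,np.array(L)/2.2+[150,200]-.27,z)[:,:2]
print('plate near',cast(c,[(215,246.5),(310,245.5)],.131)[:,:2],V([(104,101),(394,100)],.131))
print('plate low',cast(c,[(215,233.5),(310,233)],.12)[:,:2])
print('mate near',cast(c,[(420,250),(450,248.5)],.131)[:,:2],V([(548,112),(790,102)],.131),'low',V([(532,85),(660,81),(790,76)],.12))
print('beam front',V([(10,76),(500,76)],.12),'rear',V([(98,184),(400,184)],.12))
E
```

```text
plate near [[0.5861 0.028 ]
 [0.5855 0.0762]] [[0.5855 0.0189]
 [0.5854 0.0858]]
plate low [[0.5869 0.0264]
 [0.5866 0.0779]]
mate near [[0.5895 0.1345]
 [0.5888 0.1508]] [[0.5897 0.1232]
 [0.5881 0.1845]] low [[0.5909 0.1238]
 [0.5902 0.1575]
 [0.5893 0.1936]]
beam front [[ 0.5876 -0.0071]
 [ 0.5879  0.1149]] rear [[0.6276 0.0094]
 [0.6278 0.0952]]
```

The front overhang is about 2 mm, the plate is square, and the gap is about 36 mm. The centre is within 3 mm of both the press and the mate. I'll release and back away.

Call:
step_arm:
  moves:
    - [0.1, 0, 0, 0, 0, 0, 0]
    - [0, 0, 0, 0, 0, 0, 0]
    - [0, 0, 0, 0, 0, 0, 0]
    - [0, -5, 0, 15, 0, 0, 0]
    - [0, -15, 0, 40, 0, 0, 0]
    - [0, -45, 0, 65, 0, 0, 0]
    - [0, -90, 0, 80, 0, 0, 0]
    - [0, -130, 0, 90, 0, 0, 0]
    - [0, -170, 0, 100, 0, 0, 0]
    - [0, -170, 0, 100, 0, 0, 0]

```text
clock: 8.65
position: [0.4206, 0.0516, 0.22]
ee_rot: [0.002, 0.988, 0.0, 0.152]
ft_force: [0.3, 0.3, -0.8]
grip_width: 1.001
grasp_force: 0.0
```

```bash
python3 - <<'E'
from h import *
o=manip.get_obs();print(o['position'])
w=snap('wrist')['image'];s=snap('scene')['image'];t=snap('top')['image']
cv2.imwrite('pics/w5.png',w);cv2.imwrite('pics/t5.png',t);cv2.imwrite('pics/s5.png',s)
f=lambda i,a,b,c,d:cv2.resize(i[a:b,c:d],(400,300),interpolation=cv2.INTER_CUBIC)
S=cv2.resize(s[165:255,220:420],(800,360),interpolation=cv2.INTER_CUBIC)
cv2.imwrite('pics/f.png',np.vstack([S,np.hstack([cv2.resize(w,(320,240)),cv2.resize(t[110:200,140:320],(480,240),interpolation=cv2.INTER_CUBIC)])]))
E
```

```text
[0.42061908 0.05162074 0.21998757]
```

View pics/f.png

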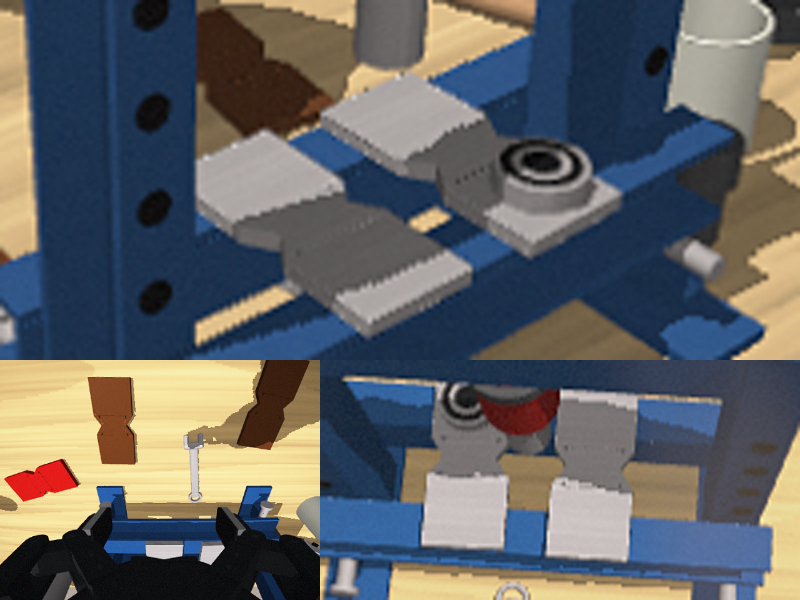

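```bash
python3 - <<'E'
from h import *
np.set_printoptions(precision=4,suppress=True)
t=snap('top');s=snap('scene')
T=lambda L,z:cast(t,(np.array(L)-[320,360])/2.667+[140,110]-.3,z)[:,:2]
S=lambda L,z:cast(s,np.array(L)/4+[220,165]-.37,z)[:,:2]
print('plate near',T([(547,554),(628,560)],.131),'mate near',T([(423,543),(504,548)],.131))
print('plate far',S([(370,322),(470,267)],.131),'mate far',S([(530,243),(622,192)],.131))
print('far low plate',S([(370,335)],.12),'mate',S([(530,255)],.12),'back beam rear',S([(560,228),(630,180),(480,262),(740,122)],.12))
E
```

```text
plate near [[0.5874 0.0842]
 [0.5865 0.0159]] mate near [[0.5903 0.1895]
 [0.5903 0.1208]]
plate far [[0.7456 0.0171]
 [0.7441 0.0855]] mate far [[0.7485 0.1238]
 [0.7471 0.1953]]
far low plate [[0.7432 0.0202]] mate [[0.746  0.1281]] back beam rear [[0.7393 0.1577]
 [0.7325 0.2209]
 [0.7344 0.1037]
 [0.7326 0.3161]]
```

The plate lies flat on both beams. Its ends are at x≈0.587 and 0.745, against 0.590 and 0.748 for the mate. It is square, the gap is about 37 mm, and the mate and bearing have not moved.

```bash
python3 -c "
from workcell import manip;print(manip.hand_in())"
```

```text
the job is handed in; nothing more can be done
None
```

The job is handed in: the plate lies flat across both beams, square to within about 1° and within about 3 mm of the mate front to back, with a gap of about 37 mm. The mate and bearing were left in place.

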